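Gauge a warped mousse ring in the bench caliper

ROBOT

A 6-joint arm with a two-finger parallel gripper is mounted at the origin on the work surface. World frame = base frame: x ahead of the robot, y to its left, z up, the work surface at z = 0. Lengths are in m, angles in rad, forces in N, time in s.
With the tool pointing down it reaches from about 0.3 to 0.775 m from the base axis. Payload 14.6 kg.
Tool frame: the origin (TCP) lies at the very end of the fingers, on their centre line; the grasp point (between the pads) lies 19 mm behind it; z points along the fingers, y is the line along which they close (so a half turn about z gives the same grasp; the last joint's range is limited). The gripper opens to 94 mm and grips with 3 to 60 N. Pads are 16 mm wide; open, the fingers measure 119 mm over their backs; the gripper's body (75 mm by 177 mm) begins 78 mm behind the grasp point.
Start: joints at [1.07, 0.3, 1.521, -0, 1.321, -0.067], TCP at [0.231, 0.499, 0.173] pointing down, gripper open.
Joint ranges: [-3.03, 3.03], [-0.79, 2.21], [0.23, 2.52], [-1.04, 4.18], [0, 3.07], [-2.55, 2.55]. Speed limits (rad/s): [2.22, 2.22, 2.57, 3.14, 3.14, 3.14].

INTERFACE

Orientations are given as [roll, pitch, yaw] about the fixed x, y, z axes, in that order (R = Rz(yaw) Ry(pitch) Rx(roll)).
In Python, from station import ctrl gives the robot as it stands.
- The arm moves only by the tool carry_out, never from a script. Its argument "motion" is text: rows parted by semicolons, each of 7 numbers parted by spaces: the shift along the world's x, y, z in m, then the turn, a rotation vector about the world's x, y, z in degrees, then the closure in counts, from 0 (fully open) to 255 (shut). In form: dx dy dz wx wy wz hand; .... A call has 1 to 20 rows; each row shifts and turns the commanded pose from where the row before left it; what a row does not reach is not made up. A row lasts 1/12 s, in which the tool goes at most 41.7 mm and 7.16 degrees, less where a joint would pass 70% of its speed; a pose out of reach is approached as far as the arm can. A call is refused whole if a number of a shift passes 0.0417 or a number of a turn 7.16, either way. A call with a gripper value outside its range is refused whole. The fingers move at their own pace and stop on an object; "grip_force" is the grip in N (left out, the last holds). Time passes only in rows, so rows that do not move let the fingers close. It gives the time, the measured TCP pose, the force, the opening and the grip force at its end, in the units of the state.
- ctrl.get_obs(): the state, without advancing time (a new reading comes with each control period).
- ctrl.camera(name): name is "scene" or "top" or "wrist"; returns a dict with "pixels" (420x560x3 uint8, red, green, blue), "range_z" (420x560 float32, m along the optical axis (not along the pixel's ray), 0 where there is no reading), "K" (3x3 intrinsics, pixels), "dist" ([k1, k2, p1, p2, k3] as OpenCV has them; the pictures are not rectified), "position" and "attitude" of the camera in the world. Camera axes: x right, y up, looking along -z (the intrinsics and any distortion apply to the point x, -y, -z); pixel columns grow to the right and rows downward; lengths in m; the calibration is good to about 2 mm. A picture is of the moment at which its call begins.
- ctrl.hand_in(): hands the job in; it is judged then, once.
The state is a dict: "time_s": time; "qpos": joint angles; "joint_vel": joint speeds; "tau": joint torques, N m; "ee_pos": TCP position; "eef_rot": TCP orientation; "force": force on the tool from outside, world axes, zero at the start; "moment": the same for the moment, N m; "grip_width": finger opening in m; "grip_force": force on a finger pad.
Only numpy, scipy, OpenCV 4.12 (cv2) and the standard library are available. Lean on these libraries where they do the work, as an engineer would, in place of code of your own. Each camera call takes 0.05 s, during which the arm holds its last target. There are 200 camera calls.

TASK

Take the red mousse ring out of the tray and stand it upright on the caliper's bed, on the blue line between the two open jaws. Then slide the jaw in by its blue tab, gently, until the ring is lightly nipped between both jaws, without forcing the jaw out of square, and let go so that it stays nipped for the reading. Leave the white rings, the jar and the spatula alone.

Things in the scene. Friction and masses are not known exactly. Their poses are not given: they have to be found in the camera images.
- ring_center (a point): Centre (half-way up) of the loose red plastic mousse ring: an upright open tube 45 mm high, wall 3 mm, about 80 g, standing in the tray (underside 6 mm above the counter). Warped out of round: 45 to 57 mm wide outside, depending on the direction across; which way is wide is not known. z is the tube's axis.
- caliper: Fixed bench caliper; origin under its aluminium bed (x -70 to 80, y -130 to 130 mm, top at z = 12 mm). In its frame: a blue line runs along y at x = 0 on the bed; the ring belongs on it, centre within 15 mm. Steel beam along y at x = 60 mm, 18 mm wide, top at z = 34 mm. The anvil stands at the -y end; the sliding jaw closes towards -y.
- anvil: Fixed jaw of the caliper; same axes. Origin in the plane of its flat face, at caliper x = 0, y = -95 mm, z = 0. The face looks along +y and spans x -30 to 65 mm, z 14 to 44 mm.
- jaw: Sliding jaw, a dark bar on the slider. Origin straight below the tab at caliper x = 60 mm, z = 0; bar 90 mm along its -x; flat face looks along -y, 22 mm from the origin, z 15 to 43 mm. Axes as the caliper's when square. It yields about the vertical at the beam: each 5 N at the ring turns it 1 degree and pushes its face back 1 mm there. Keep it within 1.2 degrees of square and under 6 N.
- tab (a point): Centre of the blue grip tab on the slider: 12 mm thick along the caliper's y, 28 mm wide along its x, caliper z 42 to 82 mm (this point at 62 mm). Nothing stands within 60 mm of it along y above the slider (top at 43 mm). The slider moves only along the caliper's y and stays where it is left.
- carriage (a joint): Travel of the slider in m: 0 fully open (160 mm between the jaws' faces), growing as it closes towards the anvil; the gap is 160 mm less this travel. It starts between 0 and 15 mm. Moving it takes about 2.5 N against friction.
- tray: Fixed grey mould tray with a white rim, 240 x 240 mm; floor 6 mm above the counter, rim 12 mm above the counter; origin at the centre of its underside. The rings stand in three of the corners of a square of side 96 mm about its centre, lined up with its x and y axes.
- spare_a_center (a point): Centre of a loose white mousse ring (round, 50 mm wide, 45 mm high) in the tray; leave it alone.
- spare_b_center (a point): Centre of the other loose white mousse ring (round, 50 mm wide, 45 mm high) in the tray; leave it alone.
- jar_center (a point): Centre of an amber jar with a black cap, 56 mm wide, 75 mm high; leave it alone.
- spatula_grip (a point): Grip of a spatula, 260 mm long, lying on the counter; leave it alone.
Not all that is in view belongs to the job. What is meant by the part that bears ring_center is not purple, and is the smaller of those in its own colour.

How it is judged:
By the outcome, as a careful person would: the job done as asked, in the order asked, and still so for the second after the job is handed in, with the robot touching nothing.
It also fails if it takes over 54 s, if anything falls off the work surface, if the arm or the gripper's body presses on something with over 40 N, if the wrist force passes 120 N, or if a joint passes its speed limit or range.

## Working session

There is one attempt and no reset: what is moved stays moved. The work goes in short steps, Python scripts to look and compute and a tool call to move; the robot and the scene stay as the last step left them, time stands still between calls to the robot, and variables do not carry over. Pictures are saved under pics/ and viewed, at most 10 in all, crops included, and the job is handed in when it is done.

Besides the shell and the picture viewer there is one more tool, called after "Request:" by a JSON object that holds its "method" and its "body", one argument or row to a line. carry_out: Moves the arm, as the interface text tells. Its arguments: {"type":"object","properties":{"motion":{"type":"string"},"grip_force":{"type":"number"}},"required":["motion"]}

```bash
mkdir -p pics; cat > h.py <<'E'
import numpy as np, cv2
from station import ctrl
def R(a):
    a=np.array(a,float)
    if a.shape==(3,3): return a
    if a.shape==(4,): raise SystemExit('quat')
    from scipy.spatial.transform import Rotation as S
    return S.from_euler('xyz',a).as_matrix()
def cloud(c):
    h,w=c['range_z'].shape
    v,u=np.mgrid[:h,:w]
    p=cv2.undistortPoints(np.stack([u,v],-1).reshape(-1,1,2).astype(np.float64),c['K'],np.array(c['dist'],float)).reshape(h,w,2)
    z=c['range_z']
    P=np.stack([p[...,0]*z,-p[...,1]*z,-z],-1)
    return P@R(c['attitude']).T+np.array(c['position'])
def save(n,img): cv2.imwrite(n,np.ascontiguousarray(img[...,::-1]))
E
python3 - <<'E'
from h import *
print(ctrl.get_obs())
for n in('top','scene'):
    c=ctrl.camera(n); save(f'pics/{n}0.png',c['pixels']); print(n,c['K'],c['dist'],c['position'],c['attitude'])
    np.savez(n+'0.npz',P=cloud(c),I=c['pixels'],z=c['range_z'])
E
```

```text
{'time_s': 0.0, 'qpos': array([ 1.07040446e+00,  3.00467365e-01,  1.52157576e+00,  4.24485161e-06,
        1.32071751e+00, -6.65997774e-02]), 'joint_vel': array([ 0.00043245,  0.00106496,  0.00052803, -0.00031436,  0.00021189,
        0.00147205]), 'tau': array([ 8.16944539e-04, -5.31816816e+01, -3.52743316e+01,  7.08862580e-02,
        2.44090625e-02, -9.33171577e-05]), 'ee_pos': array([0.2310286 , 0.49879068, 0.17239066]), 'eef_rot': array([-3.14042753e+00, -8.18327904e-05,  2.70779947e+00]), 'force': array([ 0.0977563 , -0.1715634 ,  0.60565758]), 'moment': array([ 0.01058655,  0.04600176, -0.02993507]), 'grip_force': 0.0, 'grip_width': 0.09426532537704589}
top [[402.84222881   0.         276.33403897]
 [  0.         402.84222881 209.61522015]
 [  0.           0.           1.        ]] [-0.0804001  0.         0.         0.         0.       ] [ 0.38253897 -0.06091316  1.01144563] [ 0.19191748 -0.01442842 -1.56025103]
scene [[413.86637338   0.         280.35761167]
 [  0.         413.86637338 211.22885086]
 [  0.           0.           1.        ]] [-0.02652485  0.          0.          0.          0.        ] [1.07299674 0.40506381 0.89020575] [ 0.68908676 -0.00700165  2.29106364]
```

View pics/top0.png

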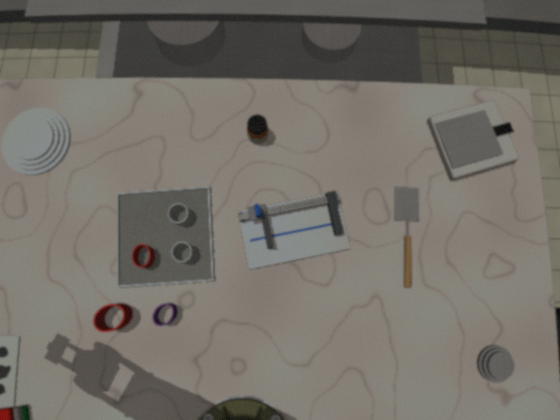

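View pics/scene0.png

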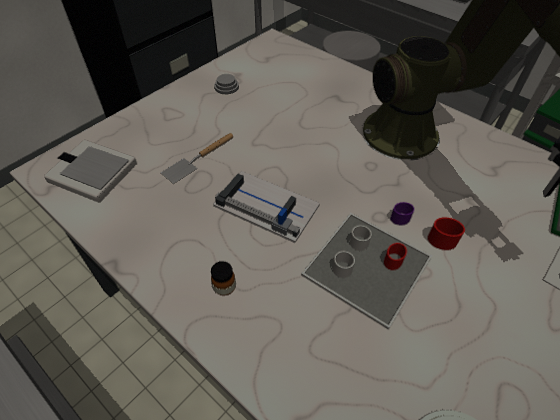

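The top view shows the small red ring in the tray at (144,256), with white rings at (178,213) and (182,252). The larger red ring at (112,317) and the purple one at (165,314) are distractors. The caliper has its tab at (258,211), jaw bar at (266,230), anvil at (335,213) and blue line from (250,240) to (333,224).

```bash
python3 - <<'E'
from h import *
for n in('top0','scene0'):
    d=np.load(n+'.npz');P=d['P'];I=d['I'].astype(int);r,g,b=I[...,0],I[...,1],I[...,2]
    v,u=np.mgrid[:420,:560]
    box=(lambda a,b_,c,e:(u>=a)&(u<=b_)&(v>=c)&(v<=e))
    if n=='top0': rb=box(128,160,240,272); cb=box(235,355,185,270)
    else: rb=box(380,410,238,275); cb=box(205,325,170,245)
    red=rb&(r>1.7*g)&(r>1.7*b)&(r>40)
    q=P[red];t=q[(q[:,2]>.040)&(q[:,2]<.07)]
    print(n,'red',red.sum(),len(t),'zmax',np.percentile(q[:,2],[5,50,95]),'rect',cv2.minAreaRect(t[:,:2].astype(np.float32)),'mean',t.mean(0))
    bl=cb&(b>1.5*r)&(b>1.25*g)&(b>50)
    q=P[bl]; lo=q[q[:,2]<.025]; hi=q[q[:,2]>.055]
    print('line',len(lo),cv2.minAreaRect(lo[:,:2].astype(np.float32)),lo[:,2].mean(), cv2.fitLine(lo[:,:2].astype(np.float32),cv2.DIST_HUBER,0,.01,.01).ravel())
    print('tab',len(hi),cv2.minAreaRect(hi[:,:2].astype(np.float32)),hi.mean(0),hi[:,2].max())
    q=P[cb];m=(q[:,2]>.036)&(q[:,2]<.05)
    print('z3-5cm',m.sum())
    np.save(n+'_jaws.npy',q[m])
    if n=='top0':
        for a in [(178,213),(182,252)]:
            w=P[box(a[0]-16,a[0]+16,a[1]-16,a[1]+16)];w=w[(w[:,2]>.04)]
            print('white',cv2.minEnclosingCircle(w[:,:2].astype(np.float32)))
    big=cv2.resize(d['I'][180:290,100:360] if n=='top0' else d['I'][165:285,200:420],None,fx=3,fy=3,interpolation=cv2.INTER_CUBIC)
    save('pics/%s_c.png'%n,np.clip(big*1.6,0,255).astype(np.uint8))
E
```

```text
top0 red 281 127 zmax [0.01165842 0.03743464 0.05331831] rect ((0.45457208156585693, 0.24964861571788788), (0.04376857727766037, 0.053056564182043076), 88.59323120117188) mean [0.45459523 0.24769218 0.04894675]
line 101 ((0.5210997462272644, -0.11100251227617264), (0.004089782014489174, 0.2048068642616272), 12.270963668823242) 0.012635250471158092 [ 0.21075778 -0.9775383   0.52219903 -0.11747538]
tab 60 ((0.47977158427238464, -0.045112114399671555), (0.19673649966716766, 0.011526774615049362), 12.283761024475098) [ 0.55850351 -0.02797363  0.0962122 ] 1.0114456288288518
z3-5cm 833
white ((0.47976285219192505, 0.061411142349243164), 0.15635529160499573)
white ((0.428833544254303, 0.05769863724708557), 0.1274261325597763)
scene0 red 370 132 zmax [0.00585123 0.03230307 0.05033222] rect ((0.4553784132003784, 0.2496025413274765), (0.05473057180643082, 0.04595201462507248), 29.855453491210938) mean [0.45518529 0.24986823 0.04689797]
line 85 ((0.5209283232688904, -0.11071363836526871), (0.007375169545412064, 0.20507104694843292), 12.322566032409668) 0.010741899058698347 [ 0.21408156 -0.9768158   0.5228054  -0.11934633]
tab 38 ((0.5654605031013489, -0.02666424587368965), (0.029612816870212555, 0.010835906490683556), 10.156838417053223) [ 0.56648165 -0.02615149  0.08034413] 0.08356862405859766
z3-5cm 478
```

View pics/top0_c.png

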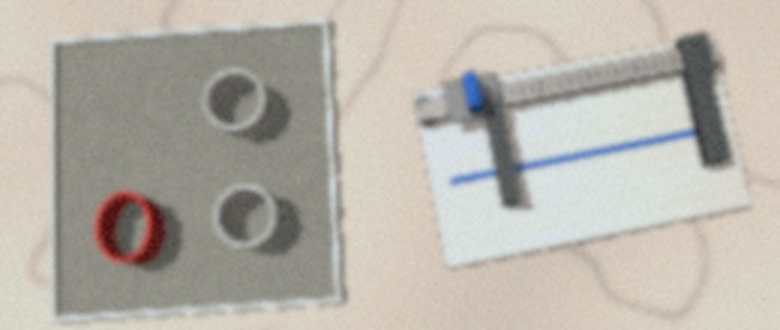

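The crop confirms the ring in the tray and the caliper with both jaws open. Next I move above the ring and turn to the caliper's y direction.

Request:
{"method": "carry_out", "body": {
  "motion": "0.0224 -0.0249 0 0 0 3.7 60;0.0224 -0.0249 0 0 0 3.7 60;0.0224 -0.0249 0 0 0 3.7 60;0.0224 -0.0249 0 0 0 3.7 60;0.0224 -0.0249 0 0 0 3.7 60;0.0224 -0.0249 0 0 0 3.7 60;0.0224 -0.0249 0 0 0 3.7 60;0.0224 -0.0249 0 0 0 3.7 60;0.0224 -0.0249 0 0 0 3.7 60;0.0224 -0.0249 0 0 0 3.7 60;0 0 0 0 0 0 60;0 0 0 0 0 0 60;0 0 0 0 0 0 60",
  "grip_force": 6
}}

```text
time_s: 1.18
ee_pos: [0.4548, 0.2503, 0.1727]
eef_rot: [3.142, -0.001, -2.931]
force: [-0.4, 0.8, -0.2]
grip_width: 0.072
grip_force: 0.0
```

```bash
python3 - <<'E'
from h import *
o=ctrl.get_obs();print(o['time_s'],o['ee_pos'],o['eef_rot'],o['qpos'],o['force'],o['grip_width'])
c=ctrl.camera('wrist');P=cloud(c);I=c['pixels'].astype(int);print(c['position'])
save('pics/w1.png',c['pixels'])
r,g,b=I[...,0],I[...,1],I[...,2]
m=(r>1.7*g)&(r>1.7*b)&(r>40)&(abs(P[...,0]-.455)<.05)&(abs(P[...,1]-.25)<.05)
q=P[m];print(len(q),np.percentile(q[:,2],[5,50,99]))
t=q[q[:,2]>np.percentile(q[:,2],99)-.004][:,:2]
print(len(t)); 
c0=t.mean(0)
hull=cv2.convexHull(t.astype(np.float32)).reshape(-1,2)
print('rect',cv2.minAreaRect(hull),'ell',cv2.fitEllipse(hull))
for a in range(0,180,15):
    d=np.array([np.cos(np.radians(a)),np.sin(np.radians(a))]);s=hull@d;print(a,round((s.max()-s.min())*1e3,1),round((s.max()+s.min())/2,4))
# caliper
ya=np.array([-.2125,.9772]);xa=np.array([.9772,.2125])
for n in('top0','scene0'):
    j=np.load(n+'_jaws.npy')[:,:2]
    X=(j-[.5221,-.117])@xa;Y=j@ya
    k=(X<45)&(X>-.035)&(X<.04); h,e=np.histogram(Y[k],np.arange(-.36,-.08,.004)); print(n,[(round(x,3),int(z)) for x,z in zip(e,h) if z])
E
```

```text
1.1833 [0.45478571 0.25029471 0.1727222 ] [ 3.14151868e+00 -5.71727310e-04 -2.93079573e+00] [ 4.32438251e-01  2.31646360e-01  1.60779870e+00  2.05181613e-04
  1.30268908e+00 -1.34920939e+00] [-0.44946116  0.75120175 -0.19538959] 0.0720195493480273
[0.38444505 0.23506249 0.38483072]
875 [0.0065981  0.04235313 0.05286243]
348
rect ((0.4546663165092468, 0.24876052141189575), (0.05485568940639496, 0.044656164944171906), 13.235211372375488) ell ((0.4547519087791443, 0.24902187287807465), (0.04455495625734329, 0.05594456195831299), 91.09978485107422)
0 55.7 0.4544
15 54.9 0.5036
30 53.9 0.5185
45 51.0 0.4978
60 48.2 0.4432
75 45.4 0.3582
90 44.4 0.2492
105 44.9 0.1226
120 47.3 -0.0119
135 50.6 -0.1457
150 53.1 -0.2693
165 55.0 -0.3747
top0 [(np.float64(-0.344), 21), (np.float64(-0.34), 47), (np.float64(-0.336), 42), (np.float64(-0.332), 52), (np.float64(-0.328), 46), (np.float64(-0.324), 38), (np.float64(-0.168), 47), (np.float64(-0.164), 50), (np.float64(-0.16), 46), (np.float64(-0.156), 51)]
scene0 [(np.float64(-0.344), 10), (np.float64(-0.34), 30), (np.float64(-0.336), 21), (np.float64(-0.332), 28), (np.float64(-0.328), 22), (np.float64(-0.324), 34), (np.float64(-0.32), 2), (np.float64(-0.172), 3), (np.float64(-0.168), 21), (np.float64(-0.164), 17), (np.float64(-0.16), 22), (np.float64(-0.156), 26), (np.float64(-0.152), 4)]
```

View pics/w1.png

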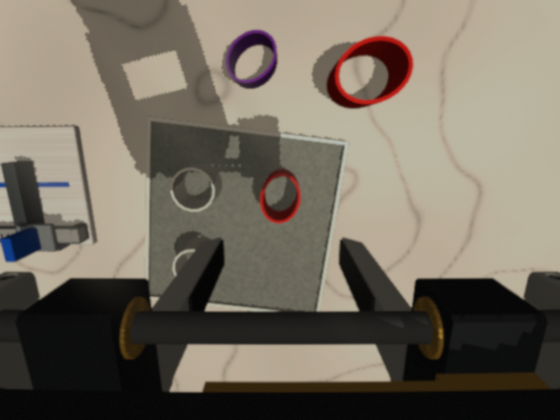

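The ring is 44.5 mm wide near 93° and about 56 mm wide across that, centred at (0.4546, 0.2490). In the wrist view it sits at (280,196), clear between the fingers. I grip it across its narrow side.

Request:
{"method": "carry_out", "body": {
  "motion": "0 -0.0013 -0.02 0 0 -3.5 60;0 0 -0.03 0 0 -3.5 60;0 0 -0.03 0 0 0 60;0 0 -0.03 0 0 0 60;0 0 -0.025 0 0 0 60;0 0 -0.015 0 0 0 60;0 0 -0.0065 0 0 0 60;0 0 0 0 0 0 60;0 0 0 0 0 0 160;0 0 0 0 0 0 160;0 0 0 0 0 0 160;0 0 0 0 0 0 160;0 0 0 0 0 0 160;0 0 0 0 0 0 160;0 0 0 0 0 0 160",
  "grip_force": 8
}}

```text
time_s: 2.48
ee_pos: [0.4555, 0.2489, 0.017]
eef_rot: [3.141, 0.001, -3.052]
force: [-1.2, -0.6, 6.6]
grip_width: 0.0438
grip_force: 8.0
```

Request:
{"method": "carry_out", "body": {
  "motion": "0 0 0.02 0 0 0 160;0 0 0.035 0 0 0 160;0 0 0.035 0 0 0 160;0 0 0.035 0 0 0 160;0.0058 -0.0314 0 0 0 1.1 160;0.0058 -0.0314 0 0 0 1 160;0.0058 -0.0314 0 0 0 1 160;0.0058 -0.0314 0 0 0 1 160;0.0058 -0.0314 0 0 0 1 160;0.0058 -0.0314 0 0 0 1 160;0.0058 -0.0314 0 0 0 1 160;0.0058 -0.0314 0 0 0 0 160;0.0058 -0.0314 0 0 0 0 160;0.0058 -0.0314 0 0 0 0 160;0.0058 -0.0314 0 0 0 0 160;0.0058 -0.0314 0 0 0 0 160;0.0063 -0.0318 0 0 0 0 160;0 0 0 0 0 0 160;0 0 0 0 0 0 160;0 0 0 0 0 0 160"
}}

```text
time_s: 4.15
ee_pos: [0.5308, -0.1594, 0.1412]
eef_rot: [3.141, -0.001, -2.928]
force: [-0.2, -0.4, -0.7]
grip_width: 0.0437
grip_force: 8.0
```

```bash
python3 - <<'E'
from h import *
o=ctrl.get_obs();print(o['time_s'],o['ee_pos'],o['eef_rot'],o['qpos'],o['force'],o['grip_width'])
c=ctrl.camera('wrist');save('pics/w2.png',c['pixels']);P=cloud(c)
I=c['pixels'].astype(int);r,g,b=I[...,0],I[...,1],I[...,2]
ya=np.array([-.2125,.9772]);xa=np.array([.9772,.2125])
bl=(b>1.5*r)&(b>1.25*g)&(b>50)&(P[...,2]<.025)&(P[...,2]>0)&(abs(P[...,1]+.12)<.15)&(abs(P[...,0]-.52)<.1)
q=P[bl][:,:2].astype(np.float32);print(len(q),cv2.minAreaRect(q),cv2.fitLine(q,cv2.DIST_HUBER,0,.01,.01).ravel(), P[bl][:,2].mean())
m=(P[...,2]>.036)&(P[...,2]<.05)&(abs(P[...,1]+.12)<.15)&(abs(P[...,0]-.52)<.08)
j=P[m][:,:2];X=(j-[.5221,-.117])@xa;Y=j@ya;k=(X>-.035)&(X<.04)
h,e=np.histogram(Y[k],np.arange(-.36,-.08,.002)); print([(round(float(x),3),int(z)) for x,z in zip(e,h) if z>2])
rd=(r>1.7*g)&(r>1.7*b)&(r>40)&(abs(P[...,0]-.53)<.05)&(abs(P[...,1]+.16)<.05)
q=P[rd];print(len(q),np.percentile(q,[1,50,99],axis=0))
E
```

```text
4.15 [ 0.53080022 -0.15937697  0.1411692 ] [ 3.14104880e+00 -5.26101786e-04 -2.92807834e+00] [-3.57876122e-01  3.37042086e-01  1.54802440e+00  1.81809958e-04
  1.25726282e+00 -2.14224275e+00] [-0.16090757 -0.42247549 -0.69661825] 0.04370030721103899
488 ((0.5218666791915894, -0.11105065792798996), (0.0049737598747015, 0.20759084820747375), 12.30113410949707) [ 0.2128594  -0.97708285  0.5153451  -0.08233435] 0.012986663223185544
[(-0.344, 45), (-0.342, 119), (-0.34, 125), (-0.338, 124), (-0.336, 124), (-0.334, 125), (-0.332, 126), (-0.33, 125), (-0.328, 126), (-0.326, 122), (-0.324, 155), (-0.172, 13), (-0.17, 189), (-0.168, 128), (-0.166, 112), (-0.164, 131), (-0.162, 120), (-0.16, 130), (-0.158, 116), (-0.156, 107), (-0.154, 7)]
3357 [[ 0.50211076 -0.18098259  0.13454993]
 [ 0.54215215 -0.15840003  0.1657906 ]
 [ 0.55658605 -0.13810935  0.17650372]]
```

View pics/w2.png

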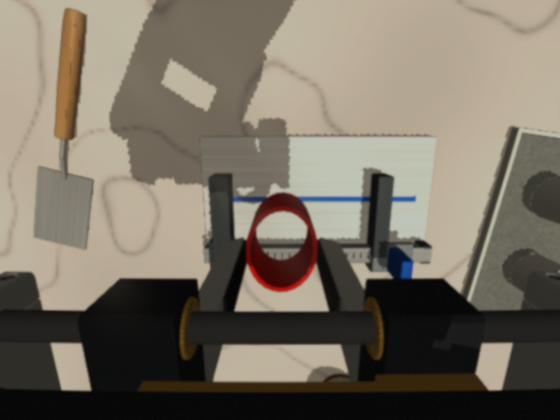

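The ring is held upright at (282,242), over the blue line between the anvil (221,215) and the jaw (380,215). I lower it.

Request:
{"method": "carry_out", "body": {
  "motion": "0.0015 0 -0.02 0 0 0 160;0 0 -0.03 0 0 0 160;0 0 -0.03 0 0 0 160;0 0 -0.02 0 0 0 160;0 0 -0.01 0 0 0 160;0 0 -0.005 0 0 0 160;0 0 0 0 0 0 160;0 0 -0.001 0 0 0 160;0 0 -0.001 0 0 0 160;0 0 -0.001 0 0 0 160;0 0 0 0 0 0 160;0 0 0 0 0 0 160"
}}

```text
time_s: 5.2
ee_pos: [0.5327, -0.1599, 0.0238]
eef_rot: [-3.141, 0.001, -2.928]
force: [0.2, 0.1, 0.8]
grip_width: 0.0434
grip_force: 8.0
```

Request:
{"method": "carry_out", "body": {
  "motion": "0 0 -0.0006 0 0 0 160;0 0 0 0 0 0 160;0 0 0 0 0 0 92;0 0 0 0 0 0 92;0 0 0 0 0 0 92;0 0 0 0 0 0 92;0 0 0 0 0 0 92;0 0 0.01 0 0 0 92;0 0 0.02 0 0 0 92;0 0 0.03 0 0 0 92;0 0 0.03 0 0 0 80;0 0 0.03 0 0 0 80;0 0 0 0 0 0 80"
}}

```text
time_s: 6.28
ee_pos: [0.5348, -0.1606, 0.1496]
eef_rot: [-3.137, 0.008, -2.928]
force: [0.5, 0.5, 1.2]
grip_width: 0.0644
grip_force: 0.0
```

```bash
python3 - <<'E'
from h import *
o=ctrl.get_obs();print(o['time_s'],o['ee_pos'],o['force'],o['grip_width'])
ya=np.array([-.2125,.9772]);xa=np.array([.9772,.2125])
for n in('wrist','scene'):
    c=ctrl.camera(n);save('pics/%s3.png'%n,c['pixels']);P=cloud(c)
    I=c['pixels'].astype(int);r,g,b=I[...,0],I[...,1],I[...,2]
    rd=(r>1.7*g)&(r>1.7*b)&(r>40)&(abs(P[...,0]-.53)<.07)&(abs(P[...,1]+.16)<.07)
    q=P[rd];zt=np.percentile(q[:,2],98);t=q[q[:,2]>zt-.005][:,:2];X=(t-[.5153,-.0823])@xa;Y=t@ya
    print(n,len(t),zt,np.percentile(X,[1,99]),np.percentile(Y,[1,99]),cv2.fitEllipse(cv2.convexHull(t.astype(np.float32))))
    bt=(b>1.5*r)&(b>1.25*g)&(b>50)&(P[...,2]<.09)&(abs(P[...,0]-.565)<.04)&(abs(P[...,1]+.027)<.05)
    q=P[bt];h=q[q[:,2]>.05];print('tab',len(h),np.percentile(h,[2,98],axis=0),cv2.minAreaRect(h[h[:,2]>.078][:,:2].astype(np.float32)))
E
```

```text
6.2833 [ 0.53477127 -0.16064365  0.14963175] [0.49378086 0.46770025 1.1974176 ] 0.06444116280607409
wrist 408 0.05873467057552656 [-0.02831905  0.02699232] [-0.29077103 -0.24798978] ((0.5129759311676025, -0.1639910340309143), (0.04652363061904907, 0.10000316798686981), 101.17158508300781)
tab 296 [[ 0.55056974 -0.03551009  0.07899941]
 [ 0.57651122 -0.02265277  0.08370733]] ((0.564160943031311, -0.028919722884893417), (0.027343256399035454, 0.012002386152744293), 10.47576904296875)
scene 69 0.05765126617296369 [-0.02718593  0.02993873] [-0.29031955 -0.24629168] ((0.5329710841178894, -0.15859775245189667), (0.04405486583709717, 0.0580216646194458), 104.79462432861328)
tab 45 [[ 0.5539186  -0.03180746  0.06213949]
 [ 0.57832566 -0.01790494  0.08240855]] ((0.5657927989959717, -0.02566348947584629), (0.0271977037191391, 0.010671289637684822), 14.442425727844238)
```

View pics/wrist3.png

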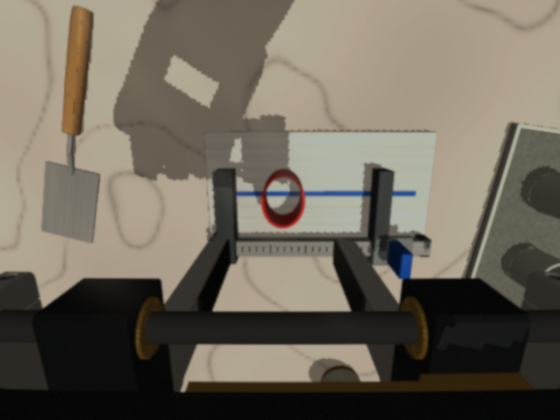

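The ring stands upright on the line at (284,198), in the middle between the jaws. Now the tab.

Request:
{"method": "carry_out", "body": {
  "motion": "0.0065 0.0265 0 0 0 0 80;0.0065 0.0265 0 0 0 0 80;0.0065 0.0265 0 0 0 0 80;0.0065 0.0265 0 0 0 0 80;0.0065 0.0263 0 0 0 0 80;0 0 0 0 0 0 80;0 0 0 0 0 0 80;0 0 -0.02 0 0 0 80;0 0 -0.03 0 0 0 80;0 0 -0.025 0 0 0 80;0 0 -0.01 0 0 0 80;0 0 -0.006 0 0 0 80;0 0 0 0 0 0 80;0 0 0 0 0 0 80;0 0 0 0 0 0 80"
}}

```text
time_s: 7.63
ee_pos: [0.5658, -0.0278, 0.0532]
eef_rot: [-3.141, 0.002, -2.928]
force: [0.3, -0.0, 0.6]
grip_width: 0.0644
grip_force: 0.0
```

Request:
{"method": "carry_out", "body": {
  "motion": "0 0 0 0 0 0 140;0 0 0 0 0 0 170;0 0 0 0 0 0 190;0 0 0 0 0 0 200;0 0 0 0 0 0 210;0 0 0 0 0 0 220;0 0 0 0 0 0 235;0 0 0 0 0 0 245;0 0 0 0 0 0 245;0 0 0 0 0 0 245;0 0 0 0 0 0 245;0 0 0 0 0 0 245;0 0 0 0 0 0 245",
  "grip_force": 10
}}

```text
time_s: 8.72
ee_pos: [0.5651, -0.0276, 0.0519]
eef_rot: [-3.142, 0.0, -2.928]
force: [-0.1, -0.2, -0.2]
grip_width: 0.0034
grip_force: 0.0
```

```bash
python3 - <<'E'
from h import *
ya=np.array([-.2125,.9772]);xa=np.array([.9772,.2125])
c=ctrl.camera('scene');d=ctrl.camera('wrist');P=cloud(c)
save('pics/s4.png',np.hstack([cv2.resize(c['pixels'][160:250,205:325],(400,300)),cv2.resize(d['pixels'],(400,300))]))
I=c['pixels'].astype(int);r,g,b=I[...,0],I[...,1],I[...,2]
bt=(b>1.5*r)&(b>1.25*g)&(b>50)&(abs(P[...,0]-.565)<.05)&(abs(P[...,1]+.04)<.08)&(P[...,2]>.04)
print(P[bt].round(4)[::4])
E
```

```text
[[ 0.5686 -0.0279  0.0803]
 [ 0.5766 -0.0309  0.0772]
 [ 0.5733 -0.0204  0.0827]
 [ 0.5731 -0.0205  0.0784]
 [ 0.5766 -0.0208  0.0734]
 [ 0.5783 -0.0226  0.0695]
 [ 0.5794 -0.0216  0.0673]
 [ 0.5586 -0.0224  0.0469]
 [ 0.5743 -0.0193  0.0602]
 [ 0.5774 -0.0233  0.0515]
 [ 0.5802 -0.0276  0.0464]
 [ 0.578  -0.0193  0.0471]]
```

View pics/s4.png

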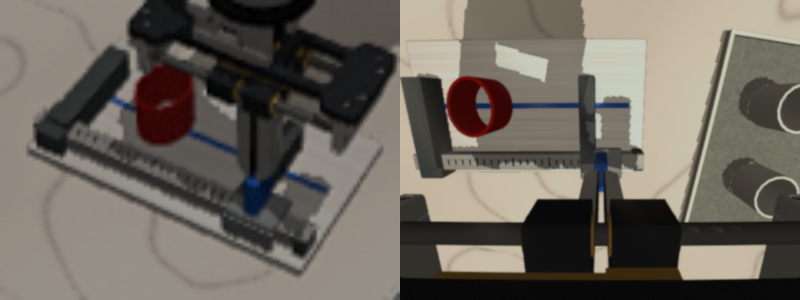

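The scene half shows the fingers closed beside the tab, with the blue tab still at about (258,195) in front of them. Since the opening reads 3.4 mm, I check where the tab is numerically.

```bash
python3 - <<'E'
from h import *
o=ctrl.get_obs();print(o['time_s'],o['ee_pos'],o['eef_rot'],o['grip_width'],o['grip_force'],o['force'])
ya=np.array([-.2125,.9772]);xa=np.array([.9772,.2125])
c=ctrl.camera('wrist');s=ctrl.camera('scene')
for n,k in(('w',c),('s',s)):
    P=cloud(k);I=k['pixels'].astype(int);r,g,b=I[...,0],I[...,1],I[...,2]
    X=(P[...,:2]-[.5153,-.0823])@xa;Y=P[...,:2]@ya+.226
    m=(X>.03)&(X<.09)&(abs(Y-.08)<.05)&(P[...,2]>.046)&(P[...,2]<.11)
    bl=m&(b>1.4*r)&(b>1.2*g)&(b>35); nb=m&~bl
    for t,a in(('blue',bl),('other',nb)):
        print(n,t,a.sum())
        for z0 in np.arange(.046,.106,.008):
            w=a&(P[...,2]>=z0)&(P[...,2]<z0+.008)
            if w.sum()>3: print(' z%.3f n%d X %.1f..%.1f Y %.1f..%.1f'%(z0,w.sum(),*(1e3*np.percentile(X[w],[3,97])),*(1e3*np.percentile(Y[w],[3,97]))))
    e=(o['ee_pos'][:2]); 
    J=(P[...,2]>.036)&(P[...,2]<.05)&(X>-.03)&(X<.035)&(Y>.0)&(Y<.12)
    print('jaw Y',1e3*np.percentile(Y[J],[3,97]))
print('tcp X,Y',((e-[.5153,-.0823])@xa)*1e3,(e@ya+.226)*1e3)
w=c['pixels'][190:330,350:490];save('pics/w5.png',np.clip(cv2.resize(w,(560,560),interpolation=cv2.INTER_CUBIC)*1.6,0,255).astype(np.uint8))
E
```

```text
8.8167 [ 0.56507941 -0.02752653  0.05186734] [ 3.14158905e+00  4.40050801e-05 -2.92783712e+00] 0.003879449096250793 0.0 [-0.76415637 -1.37657601  0.43117799]
w blue 629
 z0.046 n44 X 46.1..47.5 Y 73.2..83.6
 z0.054 n50 X 46.1..47.3 Y 73.5..83.7
 z0.062 n46 X 46.0..46.8 Y 73.6..83.9
 z0.070 n56 X 45.4..46.9 Y 73.3..83.9
 z0.078 n398 X 45.8..71.3 Y 73.7..83.7
 z0.086 n15 X 50.5..52.6 Y 74.4..81.9
 z0.094 n10 X 52.0..52.6 Y 77.0..81.1
 z0.102 n10 X 52.0..52.6 Y 77.1..81.0
w other 558
 z0.078 n9 X 47.5..52.3 Y 75.6..84.4
 z0.086 n118 X 50.4..52.5 Y 67.5..89.8
 z0.094 n192 X 50.4..52.4 Y 66.1..92.2
 z0.102 n231 X 50.4..52.5 Y 65.9..92.1
jaw Y [57.36047284 72.44958662]
s blue 78
 z0.046 n14 X 57.7..75.5 Y 74.7..86.1
 z0.054 n15 X 52.8..74.6 Y 76.2..86.7
 z0.062 n19 X 50.5..75.6 Y 74.9..86.2
 z0.070 n13 X 58.9..74.4 Y 74.8..86.4
 z0.078 n15 X 66.2..75.0 Y 74.9..85.9
s other 76
 z0.086 n16 X 63.2..71.6 Y 68.2..89.2
 z0.094 n27 X 57.3..71.7 Y 67.3..94.4
 z0.102 n29 X 51.7..72.1 Y 68.0..94.4
jaw Y [59.81272804 74.63551152]
tcp X,Y 60.28380128196573 79.02169942745782
```

View pics/w5.png

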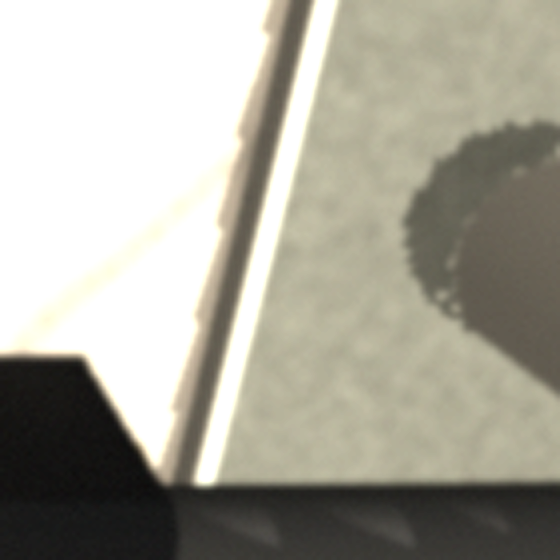

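That crop missed: it shows only the tray edge. The depth data has no finger below z = 0.083, so I open and check the fingertips.

Request:
{"method": "carry_out", "body": {
  "motion": "0 0 0 0 0 0 150;0 0 0 0 0 0 150;0 0 0 0 0 0 150;0 0 0 0 0 0 150;0 0 0 0 0 0 150;0 0 0 0 0 0 150;0 0 0 0 0 0 150"
}}

```text
time_s: 9.5
ee_pos: [0.5651, -0.0275, 0.0518]
eef_rot: [-3.142, 0.0, -2.928]
force: [-0.1, 0.9, -1.0]
grip_width: 0.0386
grip_force: 0.0
```

```bash
python3 - <<'E'
from h import *
o=ctrl.get_obs();print(o['time_s'],o['ee_pos'],o['eef_rot'],o['grip_width'],o['grip_force'],o['force'])
ya=np.array([-.2125,.9772]);xa=np.array([.9772,.2125])
c=ctrl.camera('wrist');s=ctrl.camera('scene')
for n,k in(('w',c),('s',s)):
    P=cloud(k);I=k['pixels'].astype(int);r,g,b=I[...,0],I[...,1],I[...,2]
    X=(P[...,:2]-[.5153,-.0823])@xa;Y=P[...,:2]@ya+.226
    m=(X>.03)&(X<.09)&(abs(Y-.08)<.06)&(P[...,2]>.046)&(P[...,2]<.11)
    bl=m&(b>1.4*r)&(b>1.2*g)&(b>35); nb=m&~bl
    for t,a in(('blue',bl),('other',nb)):
        for z0 in np.arange(.046,.106,.008):
            w=a&(P[...,2]>=z0)&(P[...,2]<z0+.008)
            if w.sum()>3:
                h,e=np.histogram(Y[w]*1e3,np.arange(30,140,5)); print(n,t,' z%.3f n%d X %.1f..%.1f'%(z0,w.sum(),*(1e3*np.percentile(X[w],[3,97]))),{int(i):int(j) for i,j in zip(e,h) if j})
cs=np.clip(cv2.resize(s['pixels'][165:250,220:340],(480,340),interpolation=cv2.INTER_CUBIC)*1.8,0,255)
K,W=c['K'],c['pixels'];p=R(c['attitude']).T@(o['ee_pos']-np.array(c['position']));u=int(K[0,0]*p[0]/-p[2]+K[0,2]);v=int(-K[1,1]*p[1]/-p[2]+K[1,2]);print(u,v)
v=min(v,300);cw=np.clip(cv2.resize(W[v-70:v+70,u-60:u+60],(300,340),interpolation=cv2.INTER_CUBIC)*1.8,0,255)
save('pics/c6.png',np.hstack([cs,cw]).astype(np.uint8))
E
```

```text
9.5 [ 0.56507023 -0.02754727  0.05184655] [-3.14158224e+00  1.22312639e-05 -2.92783694e+00] 0.03864698743941431 0.0 [-0.11862559  0.8690266  -0.99454221]
w blue  z0.046 n45 X 46.1..47.6 {70: 8, 75: 20, 80: 17}
w blue  z0.054 n46 X 46.1..47.4 {70: 7, 75: 21, 80: 18}
w blue  z0.062 n48 X 46.1..46.8 {70: 7, 75: 21, 80: 20}
w blue  z0.070 n53 X 45.4..46.4 {70: 13, 75: 19, 80: 21}
w blue  z0.078 n711 X 45.9..71.5 {70: 129, 75: 308, 80: 274}
w other  z0.070 n5 X 47.0..47.6 {70: 1, 80: 4}
w other  z0.078 n88 X 50.1..72.2 {55: 5, 70: 23, 80: 54, 95: 3, 100: 3}
w other  z0.086 n203 X 50.5..66.7 {45: 2, 50: 24, 55: 79, 95: 51, 100: 34, 105: 13}
w other  z0.094 n299 X 50.4..66.0 {45: 20, 50: 43, 55: 85, 95: 63, 100: 43, 105: 44, 110: 1}
w other  z0.102 n336 X 50.4..66.8 {45: 18, 50: 49, 55: 98, 95: 67, 100: 51, 105: 51, 110: 2}
s blue  z0.046 n17 X 52.0..75.8 {70: 1, 75: 4, 80: 4, 85: 8}
s blue  z0.054 n17 X 50.7..76.0 {70: 1, 75: 3, 80: 5, 85: 8}
s blue  z0.062 n17 X 50.8..75.5 {70: 2, 75: 3, 80: 4, 85: 8}
s blue  z0.070 n21 X 49.7..74.5 {70: 1, 75: 4, 80: 6, 85: 10}
s blue  z0.078 n37 X 49.4..74.9 {60: 1, 70: 3, 75: 14, 80: 16, 85: 3}
s other  z0.078 n7 X 52.4..69.9 {55: 5, 60: 1, 100: 1}
s other  z0.086 n22 X 54.2..71.8 {50: 2, 55: 7, 60: 4, 100: 4, 105: 3, 110: 2}
s other  z0.094 n29 X 53.0..71.2 {45: 2, 50: 3, 55: 5, 60: 5, 100: 4, 105: 4, 110: 6}
s other  z0.102 n36 X 52.4..71.3 {45: 2, 50: 3, 55: 3, 60: 10, 100: 5, 105: 4, 110: 9}
281 234
```

View pics/c6.png

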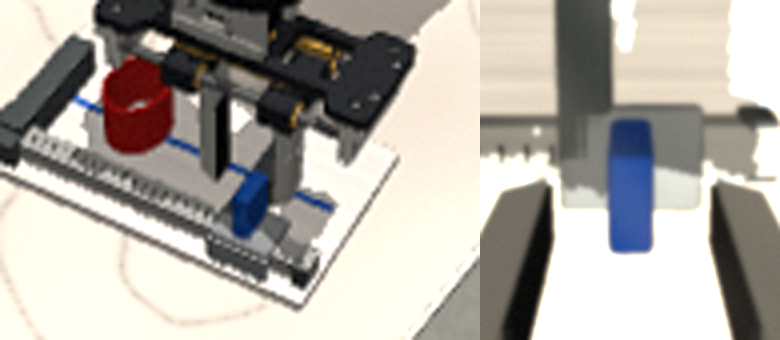

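The picture settles it: the tab is centred between the fingers, but their real tips are at about z = 0.084, level with the tab's top at (630,125) in the right half. They sit roughly 30 mm above the reported TCP. I lower 25 mm while watching the force, then close.

Request:
{"method": "carry_out", "body": {
  "motion": "0 0 -0.005 0 0 0 150;0 0 -0.005 0 0 0 150;0 0 -0.005 0 0 0 150;0 0 -0.005 0 0 0 150;0 0 -0.005 0 0 0 150;0 0 0 0 0 0 150;0 0 0 0 0 0 150"
}}

```text
time_s: 10.18
ee_pos: [0.5649, -0.0276, 0.0265]
eef_rot: [3.141, -0.001, -2.928]
force: [-0.2, 0.2, -0.1]
grip_width: 0.0385
grip_force: 0.0
```

```bash
cat > fz.py <<'E'
from h import *
o=ctrl.get_obs();print(o['time_s'],o['ee_pos'],o['grip_width'],o['force'])
ya=np.array([-.2125,.9772]);xa=np.array([.9772,.2125])
for n in('wrist','scene'):
    k=ctrl.camera(n);P=cloud(k);I=k['pixels'].astype(int);r,g,b=I[...,0],I[...,1],I[...,2]
    X=(P[...,:2]-[.5153,-.0823])@xa;Y=P[...,:2]@ya+.226
    m=(X>.03)&(X<.09)&(abs(Y-.08)<.06)&(P[...,2]>.046)&(P[...,2]<.11)
    a=m&~((b>1.3*r)&(b>1.1*g))
    for z0 in np.arange(.046,.106,.008):
        w=a&(P[...,2]>=z0)&(P[...,2]<z0+.008)
        if w.sum()>3:
            h,e=np.histogram(Y[w]*1e3,np.arange(30,140,5)); print(n,' z%.3f n%d X %.1f..%.1f'%(z0,w.sum(),*(1e3*np.percentile(X[w],[3,97]))),{int(i):int(j) for i,j in zip(e,h) if j})
E
python3 fz.py
```

```text
10.1833 [ 0.56490328 -0.02755476  0.02646531] 0.03849501786701969 [-0.18946072  0.2136307  -0.08553931]
wrist  z0.054 n47 X 50.6..61.3 {50: 1, 55: 25, 95: 13, 100: 8}
wrist  z0.062 n236 X 50.3..66.2 {45: 7, 50: 31, 55: 79, 80: 3, 95: 57, 100: 36, 105: 22, 110: 1}
wrist  z0.070 n291 X 50.2..66.7 {45: 18, 50: 42, 55: 79, 80: 3, 95: 57, 100: 46, 105: 41, 110: 5}
wrist  z0.078 n405 X 50.3..72.5 {45: 24, 50: 53, 55: 108, 70: 13, 75: 7, 80: 31, 95: 63, 100: 52, 105: 49, 110: 5}
wrist  z0.086 n400 X 50.3..66.1 {45: 28, 50: 58, 55: 111, 95: 77, 100: 60, 105: 61, 110: 5}
wrist  z0.094 n457 X 50.3..66.4 {45: 33, 50: 65, 55: 132, 95: 89, 100: 67, 105: 62, 110: 9}
wrist  z0.102 n556 X 50.3..66.4 {45: 40, 50: 77, 55: 156, 95: 109, 100: 82, 105: 82, 110: 10}
scene  z0.054 n8 X 51.3..70.0 {55: 4, 60: 3, 100: 1}
scene  z0.062 n21 X 53.5..71.8 {45: 1, 50: 3, 55: 4, 60: 4, 100: 2, 105: 3, 110: 4}
scene  z0.070 n30 X 53.5..71.5 {45: 2, 50: 3, 55: 7, 60: 5, 100: 3, 105: 5, 110: 5}
scene  z0.078 n23 X 57.6..71.9 {45: 1, 50: 1, 55: 4, 60: 3, 100: 4, 105: 3, 110: 7}
scene  z0.086 n34 X 52.6..71.6 {45: 1, 50: 4, 55: 7, 60: 5, 100: 4, 105: 3, 110: 10}
scene  z0.094 n30 X 52.1..71.3 {50: 3, 55: 6, 60: 5, 100: 4, 105: 5, 110: 7}
scene  z0.102 n32 X 52.3..71.5 {50: 5, 55: 5, 60: 5, 100: 5, 105: 5, 110: 7}
```

Request:
{"method": "carry_out", "body": {
  "motion": "0 0 -0.004 0 0 0 150;0 0 0 0 0 0 170;0 0 0 0 0 0 190;0 0 0 0 0 0 200;0 0 0 0 0 0 210;0 0 0 0 0 0 220;0 0 0 0 0 0 235;0 0 0 0 0 0 245;0 0 0 0 0 0 245;0 0 0 0 0 0 245;0 0 0 0 0 0 245",
  "grip_force": 10
}}

```text
time_s: 11.2
ee_pos: [0.5651, -0.0276, 0.0229]
eef_rot: [-3.141, 0.0, -2.928]
force: [0.1, 0.1, 0.4]
grip_width: 0.0121
grip_force: 10.0
```

Request:
{"method": "carry_out", "body": {
  "motion": "0.00064 -0.00293 0 0 0 0 245;0.00128 -0.00586 0 0 0 0 245;0.00128 -0.00586 0 0 0 0 245;0.00128 -0.00586 0 0 0 0 245;0.00128 -0.00586 0 0 0 0 245;0.00128 -0.00586 0 0 0 0 245;0.00128 -0.00586 0 0 0 0 245;0.00128 -0.00586 0 0 0 0 245;0.00128 -0.00586 0 0 0 0 245;0.00128 -0.00586 0 0 0 0 245;0.00128 -0.00586 0 0 0 0 245;0.00128 -0.00586 0 0 0 0 245;0.00064 -0.00293 0 0 0 0 245;0 0 0 0 0 0 245"
}}

```text
time_s: 12.37
ee_pos: [0.5808, -0.0989, 0.0229]
eef_rot: [-3.141, 0.001, -2.928]
force: [1.4, -2.9, 2.9]
grip_width: 0.0125
grip_force: 10.0
```

```bash
cat > g.py <<'E'
from h import *
o=ctrl.get_obs();ya=np.array([-.2125,.9772]);xa=np.array([.9772,.2125])
print(o['time_s'],'tcpXY',((o['ee_pos'][:2]-[.5153,-.0823])@xa)*1e3,(o['ee_pos'][:2]@ya+.226)*1e3,'Fy',o['force'][:2]@ya,'Fx',o['force'][:2]@xa,o['grip_width'])
for n in('wrist','top'):
    k=ctrl.camera(n);P=cloud(k);I=k['pixels'].astype(int);r,g,b=I[...,0],I[...,1],I[...,2]
    X=((P[...,:2]-[.5153,-.0823])@xa)*1e3;Y=(P[...,:2]@ya+.226)*1e3
    rd=(r>1.7*g)&(r>1.7*b)&(r>30)&(abs(X)<45)&(Y>-97)&(Y<30)&(P[...,2]>.050)&(P[...,2]<.065)
    J=(P[...,2]>.036)&(P[...,2]<.048)&(X>-28)&(X<33)&(r<1.3*g)
    a=J&(Y<-80);j=J&(Y>-70)
    if rd.sum()>20: print(n,'ring X',np.percentile(X[rd],[1,99]),'Y',np.percentile(Y[rd],[1,99]),P[rd][:,2].max())
    if a.sum()>10: print('  anvil Ymax',np.percentile(Y[a],98))
    if j.sum()>10:
        for lo,hi in((-28,-8),(-8,12),(12,33)):
            w=j&(X>lo)&(X<hi); print('  jaw face Y at X',lo,np.percentile(Y[w],2) if w.sum()>5 else None)
E
python3 g.py
```

```text
12.3667 tcpXY 60.4368888925985 5.936387907438501 Fy -3.135197973047993 Fx 0.7958186256179446 0.012502439752425577
wrist ring X [-27.86140888  26.87297111] Y [-65.32782171 -21.16117883] 0.05959054664539945
  anvil Ymax -96.62419101697944
  jaw face Y at X -28 -15.655915200878205
  jaw face Y at X -8 -15.687306136898696
  jaw face Y at X 12 -15.743343577586078
  anvil Ymax -95.59053272679274
  jaw face Y at X -28 255.8324505234956
  jaw face Y at X -8 252.88034806916625
  jaw face Y at X 12 269.70884136046584
```

Request:
{"method": "carry_out", "body": {
  "motion": "0.00043 -0.00195 0 0 0 0 245;0.00043 -0.00195 0 0 0 0 245;0.00043 -0.00195 0 0 0 0 245;0.00043 -0.00195 0 0 0 0 245;0.00043 -0.00195 0 0 0 0 245;0.00043 -0.00195 0 0 0 0 245;0.00043 -0.00195 0 0 0 0 245;0.00043 -0.00195 0 0 0 0 245;0.00043 -0.00195 0 0 0 0 245;0.00043 -0.00195 0 0 0 0 245;0.00043 -0.00195 0 0 0 0 245;0.00043 -0.00195 0 0 0 0 245;0.00043 -0.00195 0 0 0 0 245;0.00043 -0.00195 0 0 0 0 245;0.00043 -0.00195 0 0 0 0 245;0 0 0 0 0 0 245;0 0 0 0 0 0 245"
}}

```text
time_s: 13.88
ee_pos: [0.587, -0.1275, 0.0229]
eef_rot: [-3.141, 0.0, -2.928]
force: [1.1, -1.4, 5.0]
grip_width: 0.012
grip_force: 10.0
```

```bash
python3 g.py
```

```text
13.8833 tcpXY 60.44538914611535 -23.333495161472957 Fy -1.5621115285620373 Fx 0.7751287754356093 0.011992458238404554
wrist ring X [-28.31847453  26.34742676] Y [-89.82204449 -45.44716855] 0.05990991624924072
  anvil Ymax -97.06762041496194
  jaw face Y at X -28 -44.93216625764601
  jaw face Y at X -8 -44.65551822437784
  jaw face Y at X 12 -44.92629893836795
  anvil Ymax -96.09638470289816
  jaw face Y at X -28 255.41311732983075
  jaw face Y at X -8 252.7694307312028
  jaw face Y at X 12 269.7216152329986
```

Request:
{"method": "carry_out", "body": {
  "motion": "0.00021 -0.00098 0 0 0 0 245;0.00021 -0.00098 0 0 0 0 245;0.00021 -0.00098 0 0 0 0 245;0.00021 -0.00098 0 0 0 0 245;0.00021 -0.00098 0 0 0 0 245;0 0 0 0 0 0 245;0 0 0 0 0 0 245;0 0 0 0 0 0 245"
}}

```text
time_s: 14.65
ee_pos: [0.588, -0.1318, 0.0229]
eef_rot: [3.141, 0.0, -2.928]
force: [-0.2, 1.9, 5.5]
grip_width: 0.0122
grip_force: 10.0
```

```bash
cat >> g.py <<'E'
f=[]
for i in range(6): ctrl.camera('top');f.append(ctrl.get_obs()['force'][:2]@ya)
o=ctrl.get_obs();print('Fy avg',np.mean(f),np.std(f),'Y',(o['ee_pos'][:2]@ya+.226)*1e3,o['time_s'])
E
sed -i "s/('wrist','top')/('wrist',)/" g.py; python3 g.py
```

```text
14.65 tcpXY 60.474100758195554 -27.76732980371496 Fy 1.8668595449714427 Fx 0.1924601007887533 0.012177962769879381
wrist ring X [-28.33154878  26.3644879 ] Y [-94.06444056 -49.81491869] 0.05965947415597353
  anvil Ymax -97.15254166903547
  jaw face Y at X -28 -49.35141721778326
  jaw face Y at X -8 -48.9702621804866
  jaw face Y at X 12 -49.2973308734976
Fy avg 1.7609217440239446 0.48467261610894413 Y -27.759654439147603 15.0
```

Request:
{"method": "carry_out", "body": {
  "motion": "0.0001 -0.0005 0 0 0 0 245;0 0 0 0 0 0 245;0.0001 -0.0005 0 0 0 0 245;0 0 0 0 0 0 245;0.0001 -0.0005 0 0 0 0 245;0 0 0 0 0 0 245"
}}

```text
time_s: 15.5
ee_pos: [0.5882, -0.1332, 0.0229]
eef_rot: [3.141, 0.0, -2.928]
force: [0.3, 2.6, 6.4]
grip_width: 0.012
grip_force: 10.0
```

```bash
python3 g.py
```

```text
15.5 tcpXY 60.45891874963742 -29.146227650504926 Fy 2.483353363727678 Fx 0.8361292672380982 0.011970131022070531
wrist ring X [-28.38170566  26.30988175] Y [-95.45087    -51.13806438] 0.05986948202854073
  anvil Ymax -97.17318724143466
  jaw face Y at X -28 -50.684410128236244
  jaw face Y at X -8 -50.361422474965465
  jaw face Y at X 12 -50.68651508391568
Fy avg 2.573996778672361 0.2879719891299493 Y -29.151820417629455 15.85
```

Request:
{"method": "carry_out", "body": {
  "motion": "0.00006 -0.0003 0 0 0 0 245;0 0 0 0 0 0 245;0.00006 -0.0003 0 0 0 0 245;0 0 0 0 0 0 245;0 0 0 0 0 0 245"
}}

```text
time_s: 16.27
ee_pos: [0.5884, -0.1337, 0.0229]
eef_rot: [3.141, 0.0, -2.928]
force: [-0.1, 2.9, 5.3]
grip_width: 0.0123
grip_force: 10.0
```

```bash
python3 g.py
```

```text
16.2667 tcpXY 60.46722144821709 -29.71444219817368 Fy 2.8632672603398017 Fx 0.49166239188715893 0.012288386384939199
wrist ring X [-28.38993387  26.27165283] Y [-96.07036615 -51.72447263] 0.059355922808936284
  anvil Ymax -97.22299936035061
  jaw face Y at X -28 -51.225388319069154
  jaw face Y at X -8 -50.94679937193416
  jaw face Y at X 12 -51.29768002557963
Fy avg 2.4016507695716207 0.2880597960415172 Y -29.723139929421745 16.6167
```

Request:
{"method": "carry_out", "body": {
  "motion": "0.00006 -0.0003 0 0 0 0 245;0 0 0 0 0 0 245;0.00006 -0.0003 0 0 0 0 245;0 0 0 0 0 0 245;0 0 0 0 0 0 245"
}}

```text
time_s: 17.03
ee_pos: [0.5885, -0.1343, 0.0229]
eef_rot: [3.141, 0.0, -2.928]
force: [0.0, 3.2, 6.0]
grip_width: 0.0118
grip_force: 10.0
```

```bash
python3 g.py
```

```text
17.0333 tcpXY 60.456675221033365 -30.32867118763713 Fy 3.080550843567113 Fx 0.7002949287474307 0.011796793603430125
wrist ring X [-28.54221897  26.29340926] Y [-96.47953077 -52.29634672] 0.05967162090775571
  anvil Ymax -97.20786624252781
  jaw face Y at X -28 -51.78839699670478
  jaw face Y at X -8 -51.4984525568683
  jaw face Y at X 12 -51.7647114298472
Fy avg 2.8982708231516754 0.5343121663473989 Y -30.353947396355522 17.3833
```

Request:
{"method": "carry_out", "body": {
  "motion": "0.00006 -0.0003 0 0 0 0 245;0 0 0 0 0 0 245;0 0 0 0 0 0 245"
}}

```text
time_s: 17.63
ee_pos: [0.5885, -0.1345, 0.0229]
eef_rot: [3.141, -0.0, -2.928]
force: [-0.2, 3.6, 4.6]
grip_width: 0.0121
grip_force: 10.0
```

```bash
sed -i 's/range(6)/range(12)/' g.py; python3 g.py
```

```text
17.6333 tcpXY 60.43725339221601 -30.53789314483754 Fy 3.598515945305264 Fx 0.5304539034318353 0.012123011304287529
wrist ring X [-28.69407255  26.29163774] Y [-96.4494132  -52.34307436] 0.059298543732999615
  anvil Ymax -97.18246389379861
  jaw face Y at X -28 -51.52668779228604
  jaw face Y at X -8 -51.70154978420348
  jaw face Y at X 12 -51.88293069897657
Fy avg 3.4852736083581184 0.4693841016165324 Y -30.533712126508046 18.2833
```

Request:
{"method": "carry_out", "body": {
  "motion": "0.00006 -0.0003 0 0 0 0 245;0 0 0 0 0 0 245;0 0 0 0 0 0 245"
}}

```text
time_s: 18.53
ee_pos: [0.5886, -0.1347, 0.0229]
eef_rot: [3.141, -0.0, -2.928]
force: [-0.4, 4.9, 5.7]
grip_width: 0.012
grip_force: 10.0
```

```bash
python3 g.py
```

```text
18.5333 tcpXY 60.44678239048483 -30.726971428231746 Fy 4.834006670450011 Fx 0.6797465901489949 0.011992904925207555
wrist ring X [-28.73237635  26.20501526] Y [-96.50694693 -52.30128062] 0.05960356693057137
  anvil Ymax -97.17872057500132
  jaw face Y at X -28 -51.72511593625697
  jaw face Y at X -8 -51.5716046600578
  jaw face Y at X 12 -51.9630279794485
Fy avg 4.040771268374987 0.4657863641009443 Y -30.715403587335516 19.1833
```

Request:
{"method": "carry_out", "body": {
  "motion": "0 0 0 0 0 0 235;0 0 0 0 0 0 220;0 0 0 0 0 0 205;0 0 0 0 0 0 190;0 0 0 0 0 0 175;0 0 0 0 0 0 175;0 0 0 0 0 0 175;0 0 0.005 0 0 0 175;0 0 0.01 0 0 0 175;0 0 0.02 0 0 0 175;0 0 0.03 0 0 0 175;0 0 0.03 0 0 0 175;0 0 0.02 0 0 0 175;0 0 0 0 0 0 175;0 0 0 0 0 0 175"
}}

```text
time_s: 20.43
ee_pos: [0.5891, -0.1354, 0.1395]
eef_rot: [-3.14, 0.002, -2.928]
force: [0.0, -0.3, -0.8]
grip_width: 0.0296
grip_force: 0.0
```

```bash
sed -i 's/range(12)/range(1)/' g.py; python3 g.py; python3 - <<'E'
from h import *
a=ctrl.camera('wrist')['pixels'];b=ctrl.camera('scene')['pixels']
save('pics/f.png',np.hstack([cv2.resize(a,(400,300)),cv2.resize(b[140:260,200:360],(400,300))]))
E
```

```text
20.4333 tcpXY 60.79149172982105 -31.538587806260427 Fy -0.28374323097852977 Fx -0.029488032758925933 0.029629820254876014
wrist ring X [-28.14192738  26.11651247] Y [-96.52089419 -52.52028584] 0.05974345806902548
  anvil Ymax -96.94069932953013
  jaw face Y at X -28 -51.37091940228966
  jaw face Y at X -8 -51.625569748257824
  jaw face Y at X 12 -52.00738692268758
Fy avg -0.7478510760412028 0.0 Y -31.110647883996005 20.5333
```

View pics/f.png

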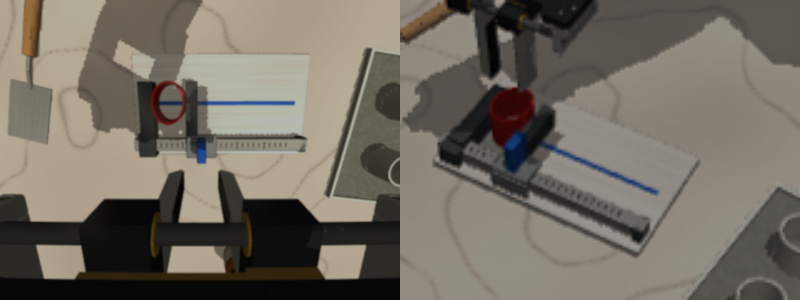

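The ring is upright on the line, at (170,102) in the left half, nipped between anvil and jaw, and the gripper is clear. One last check of jaw squareness.

```bash
python3 - <<'E'
from h import *
ya=np.array([-.2125,.9772]);xa=np.array([.9772,.2125])
for i in range(3):
    k=ctrl.camera('wrist');P=cloud(k);X=((P[...,:2]-[.5153,-.0823])@xa)*1e3;Y=(P[...,:2]@ya+.226)*1e3
    for nm,lo,hi in(('jaw',-58,-20),('anvil',-130,-85)):
        I=k['pixels'].astype(int);J=(P[...,2]>.039)&(P[...,2]<.048)&(X>-28)&(X<40)&(Y>lo)&(Y<hi)&(I[...,0]<1.3*I[...,1])
        xs=[];lf=[];rt=[]
        for x in range(-26,40,4):
            w=J&(abs(X-x)<2)
            if w.sum()>8: xs.append(x);lf.append(Y[w].min());rt.append(Y[w].max())
        if xs: print(nm,'slopes deg',*(np.degrees(np.polyfit(xs,s,1)[0]) for s in(lf,rt)))
E
```

```text
jaw slopes deg -0.49706008000150925 -0.3185960688315577
anvil slopes deg 0.008284040506770066 1.610733296048824
jaw slopes deg -0.248369144073935 -0.2900003524587833
anvil slopes deg 0.30543390926457176 1.4952374185695896
jaw slopes deg 0.057175811100785304 -0.28627352040162457
anvil slopes deg 0.14003337026474788 1.6367366955505926
```

The jaw is about 0.3° out of square, which fits a nip of roughly 1.5 to 2 N.

```bash
python3 -c "
from station import ctrl
print(ctrl.hand_in())"
```

```text
the job is handed in; nothing more can be done
None
```

The job is handed in: the red ring stands upright on the blue line, lightly nipped between both jaws at an estimated 1.5–2 N with the jaw about 0.3° out of square, and the gripper is clear; the result of the judging was not shown.

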